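Pin the bush jig shut and keep it pressed

TASK

Fold the lid of the clamshell bush jig down; then lift the slimmer of the two T-handled pins up off its two-pronged hook and push it down through the hole in the lid into the hole in the base, until its collar bears on the lid and presses the lid fully shut against its springs. Finish while still gripping the pin and holding the lid pressed shut with it, so that the swing bolts can be done up: do not let go. Leave the thick pin and the other things on the table where they are.

Things in the scene. Friction and masses are not known exactly. Their poses are not given: they have to be found in the camera images.
- lid (a joint): hinge angle of the jig's lid, rad: 0 shut, 1.57 upright (starts 1.4 to 1.8, stop at 1.85). The hinge is damped: above about 1.35 the lid stays where left; lower, it sinks slowly by its weight (0.6 kg) onto two sprung plungers and rests ajar at 0.04 to 0.08. Pressing it from there to 0 takes 8 to 12 N at the pin hole; it springs up when let go
- base_hole (a point): jig base: steel block bolted to the table, 155 x 110 mm, 45 mm high (8 mm high foot flanges and the swing bolts reach 120 mm sideways of its middle), turned up to 0.3 rad. This point: centre of the mouth of its pin hole in the flat top; hole 15 mm wide, down to the table. x points to the hinge, y along the hinge line, z up. Front face 25 mm to -x
- lid_hinge (a point): the middle of the lid's hinge line, 125 mm to +x of base_hole, 45 mm above the table, same axes as base_hole. The lid swings about the y axis through this point
- lid_handle (a point): middle of the lid's handle: a round steel bar 12 mm thick, parallel to the hinge line, 72 mm clear between its two posts, 40 mm beyond the lid's front edge; 190 mm from the hinge line. Shut: 52 mm above the table, 65 mm to -x of base_hole. Upright: the topmost part. Turns with the lid: y along the bar, x to the hinge, z out of the lid's outer face
- lid_hole (a point): centre of the mouth of the lid's pin hole in its outer face (the top when shut), 125 mm from the hinge line; 16 mm wide through the 14 mm thick front flange, right above base_hole when shut. Lid 110 mm wide; front edge 25 mm beyond the hole; 30 mm from the hole towards the hinge a housing stands 14 mm above this face. Turns with the lid, z out of its outer face
- pin_bar (a point): slimmer T-handled pin, steel, 0.25 kg, 106 mm long. This point: centre of its crossbar (90 mm long, 14 x 14 mm). y along the crossbar, z from tip to bar. Below the bar: neck 12 mm thick, 36 mm long; collar 30 mm wide, 6 mm thick (underside 49 mm below this point); shank 12 mm thick, 50 mm long, tapered tip. Starts hanging tip down, crossbar ends on the prongs
- pin_tip (a point): the middle of the tip of that pin's shank, 99 mm below pin_bar along the pin; same axes
- hook_mid (a point): the slim pin's hook, a stand fixed to the table. This point: midway between its two prongs, level with their upper edge, 124 mm above the table. Prongs: level rods 8 mm thick along this point's x, 46 mm clear between; from uprights 56 mm to +x (no higher than the prongs) to tips 38 mm to -x, turned up 10 mm. The pin's bar lies across them within 10 mm of this point. z up
- thick_pin_bar (a point): centre of the crossbar of the other T-handled pin, on a like hook: same length and crossbar, but shank 22 mm and collar 40 mm wide. Too thick for the jig: leave it
- bracket_a_mid (a point): a galvanised hinge bracket, two leaves at a right angle, 68 x 50 x 46 mm, lying on the table: leave it
- bracket_b_mid (a point): the other hinge bracket, alike: leave it
- shoe_horn_mid (a point): middle of a flat copper shoe horn with a chipped corner, 170 x 48 x 10 mm, lying on the table: leave it
- adapter_mid (a point): middle of a brass torque adapter standing on the table, 34 mm wide, 54 mm tall: leave it

How it is judged:
By the outcome, as a careful person would: the job done as asked, in the order asked, and still so for the second after the job is handed in, while the arm keeps its last pose, push and grip.
It also fails if it takes over 64 s, if anything falls off the work surface, if the arm or the gripper's body presses on something with over 40 N, if the wrist force passes 120 N, or if a joint passes its speed limit or range.

ROBOT

A 6-joint arm with a two-finger parallel gripper is mounted at the origin on the work surface. World frame = base frame: x ahead of the robot, y to its left, z up, the work surface at z = 0. Lengths are in m, angles in rad, forces in N, time in s.
With the tool pointing down it reaches from about 0.225 to 0.875 m from the base axis. Payload 3.4 kg.
Tool frame: the origin (TCP) lies between the finger pads; the fingertips stand 11 mm ahead of it and the grasp point (between the pads) lies 8 mm behind it; z points along the fingers, y is the line along which they close (so a half turn about z gives the same grasp; the last joint's range is limited). The gripper opens to 85 mm and grips with 20 to 120 N. Pads are 22 mm wide; open, the fingers measure 114 mm over their backs; the gripper's body (76 mm by 85 mm) begins 54 mm behind the grasp point. The pads swing forward as they close: fully open they stand 13 mm farther back than shut.
Start: joints at [1.004, 0.276, 1.505, -0, 1.361, -0.121], TCP at [0.248, 0.519, 0.242] pointing down, gripper open.
Joint ranges: [-2.89, 2.89], [-0.75, 2.08], [0.22, 2.7], [-1.18, 4.32], [0.11, 2.71], [-2.7, 2.7]. Speed limits (rad/s): [2.57, 2.57, 3.14, 3.14, 3.14, 3.14].

INTERFACE

Orientations are given as a unit quaternion [w, x, y, z].
In Python, from rig import manip, imaging gives the robot as it stands. The module is installed in compiled form; this text tells all that it offers.
- The arm moves only by the tool jog_arm, never from a script. Its argument "deltas" is one flat list of numbers, 7 for each row, row after row: the turn, a rotation vector about the world's x, y, z in degrees, then the shift along the world's x, y, z in mm, then the opening, from 0 (shut) to 1 (fully open). In form: [ax, ay, az, tx, ty, tz, gripper, ax, ay, az, tx, ty, tz, gripper, ...]. A call has 1 to 20 rows; each row is the pose to reach, as a shift and turn from the pose commanded when the call began; what a row does not reach only later rows make up. A row lasts 1/10 s, in which the tool goes at most 50 mm and 8.59 degrees, less where a joint would pass 70% of its speed; a pose out of reach is approached as far as the arm can. A call with a gripper value outside its range is refused whole. The fingers move at their own pace and stop on an object; "grip_force" is the grip in N (left out, the last holds). Time passes only in rows, so rows that repeat a pose let the fingers close. It gives the time, the measured TCP pose, the force, the opening and the grip force at its end, in the units of the state.
- manip.get_state(): the state, without advancing time (a new reading comes with each control period).
- imaging.get_image(name): name is "side" or "top"; returns the picture (420x560x3 uint8, blue, green, red); there is no depth.
- imaging.calibration(name): a dict with "mtx" (3x3 intrinsics, pixels), "cam_to_world" (4x4, takes a point from camera to world coordinates). Camera axes: x right, y down, z forward; pixel columns grow to the right and rows downward; lengths in m; the calibration is good to about 2 mm. A picture is of the moment at which its call begins. calibration takes no time and is no camera call.
- manip.sign_off(): hands the job in; it is judged then, once.
The state is a dict: "clock": time; "qpos": joint angles; "qd": joint speeds; "effort": joint torques, N m; "position": TCP position; "ee_rot": TCP orientation; "contact_force": force on the tool from outside, world axes, zero at the start; "moment": the same for the moment, N m; "width": finger opening in m; "gripper_force": force on a finger pad.
Only numpy, scipy, OpenCV 4.12 (cv2) and the standard library are available. Lean on these libraries where they do the work, as an engineer would, in place of code of your own. Each camera call takes 0.05 s, during which the arm holds its last target. There are 200 camera calls.

## Working session

There is one attempt and no reset: what is moved stays moved. The work goes in short steps, Python scripts to look and compute and a tool call to move; the robot and the scene stay as the last step left them, time stands still between calls to the robot, and variables do not carry over. Pictures are saved under pics/ and viewed, at most 10 in all, crops included, and the job is handed in when it is done.

Besides the shell and the picture viewer there is one more tool, called after "Request:" by a JSON object that holds its "api" and its "payload", one argument or row to a line. jog_arm: Moves the arm, as the interface text tells. Its arguments: {"type":"object","properties":{"deltas":{"type":"array"},"grip_force":{"type":"number"}},"required":["deltas"]}

```bash
mkdir -p pics
python3 - <<'E'
from rig import manip, imaging
import cv2,numpy as np
np.set_printoptions(precision=4,suppress=True)
for n in("side","top"):
    cv2.imwrite(f"pics/{n}0.png",cv2.resize(imaging.get_image(n),None,fx=1.42,fy=1.42,interpolation=cv2.INTER_CUBIC))
    c=imaging.calibration(n);print(n,c["mtx"],c["cam_to_world"])
s=manip.get_state();print(s)
E
```

```text
side [[536.4675   0.     278.8124]
 [  0.     536.4675 206.0994]
 [  0.       0.       1.    ]] [[ 0.7286 -0.3936  0.5606 -0.0684]
 [-0.685  -0.4215  0.5942 -0.625 ]
 [ 0.0024 -0.8169 -0.5767  0.7236]
 [ 0.      0.      0.      1.    ]]
top [[537.3439   0.     283.194 ]
 [  0.     537.3439 208.7416]
 [  0.       0.       1.    ]] [[ 0.0139 -0.9971  0.0752  0.4637]
 [-0.9998 -0.0127  0.017   0.0066]
 [-0.016  -0.0755 -0.997   1.1831]
 [ 0.      0.      0.      1.    ]]
{'clock': 0.1, 'qpos': array([ 1.004 ,  0.2766,  1.506 , -0.    ,  1.3607, -0.121 ]), 'qd': array([ 0.0006, -0.0006, -0.0019,  0.0008, -0.0018, -0.001 ]), 'effort': array([  0.0024, -41.7698, -24.6407,  -0.0001,   0.0059,  -0.    ]), 'position': array([0.2477, 0.5184, 0.2415]), 'ee_rot': array([-0.0003,  0.2211,  0.9753, -0.0008]), 'contact_force': array([-0.4607, -0.0122,  0.0168]), 'moment': array([ 0.0463, -0.0179,  0.0101]), 'gripper_force': 0.0, 'width': 0.08533027137613111}
```

View pics/side0.png

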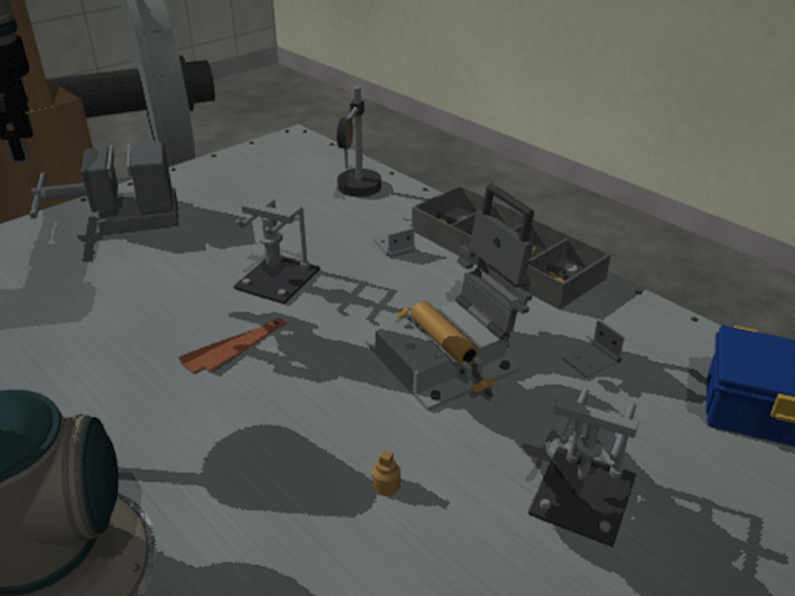

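View pics/top0.png

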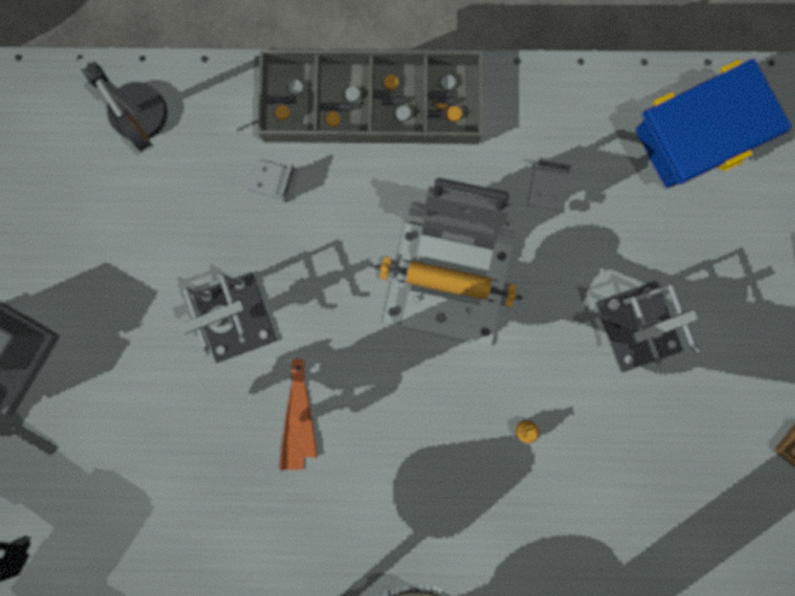

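The side view shows the jig at about (450,350) with its lid upright and the handle at (510,195), plus two hooks at (272,215) and (595,415). The top view has the hooks at (225,315) and (650,320), the jig at (450,280) and the lid handle at (470,190). Next I'll zoom in on the hooks and the jig.

Run:
```python
from rig import imaging
import cv2,numpy as np
S=imaging.get_image("side");T=imaging.get_image("top");cv2.imwrite("pics/S.png",S);cv2.imwrite("pics/T.png",T)
def crop(I,x,y,w,h,f):
    c=cv2.resize(I[y:y+h,x:x+w],None,fx=f,fy=f,interpolation=cv2.INTER_CUBIC)
    c=cv2.convertScaleAbs(c,alpha=1.5,beta=15)
    for u in range((x+9)//10*10,x+w,10):
        cv2.line(c,(int((u-x+.5)*f),0),(int((u-x+.5)*f),8 if u%50 else 18),(0,255,255),1)
        if u%20==0: cv2.putText(c,str(u),(int((u-x+.5)*f)-10,26),0,.36,(0,255,255),1)
    for v in range((y+9)//10*10,y+h,10):
        cv2.line(c,(0,int((v-y+.5)*f)),(8,int((v-y+.5)*f)),(0,255,255),1)
        if v%20==0: cv2.putText(c,str(v),(10,int((v-y+.5)*f)+4),0,.36,(0,255,255),1)
    return c
a=np.vstack([np.hstack([crop(S,160,135,80,60,5),crop(S,365,270,80,60,5)]),np.hstack([crop(T,118,180,80,60,5),crop(T,410,185,80,60,5)])])
cv2.imwrite("pics/hooks.png",a)
b=np.hstack([crop(S,260,125,130,165,3),crop(T,262,118,110,165,3)[:, :]])
cv2.imwrite("pics/jig.png",b);print(a.shape,b.shape)
```

```text
(600, 800, 3) (495, 720, 3)
```

View pics/hooks.png

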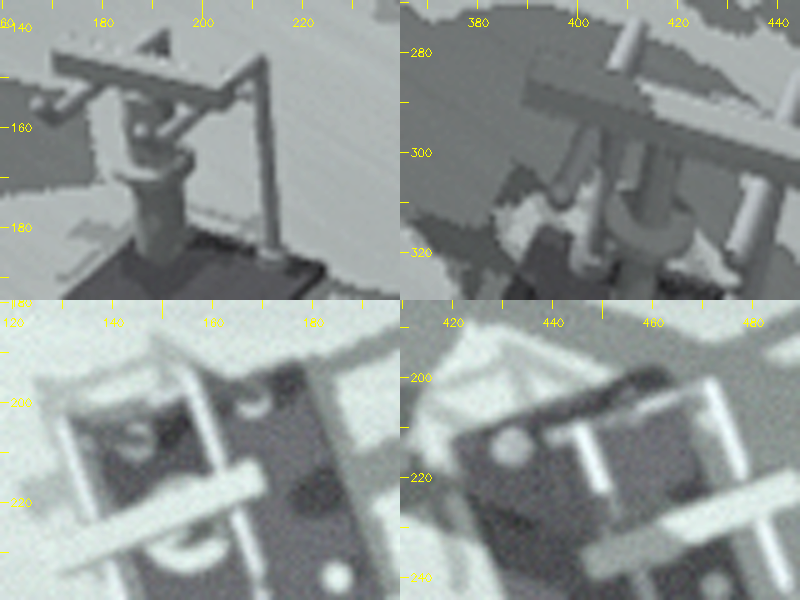

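View pics/jig.png

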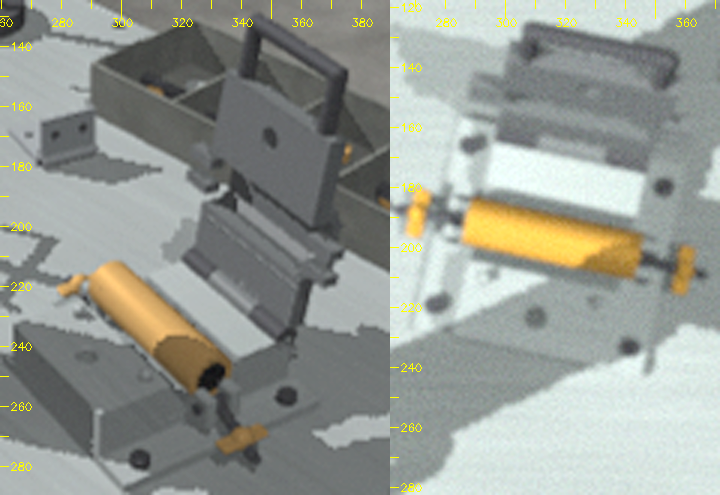

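The left pin's collar is wide and its shank is about 0.6 of the collar width, so it is the thick one. The right pin, with a collar of about 17 px, is the slim one. The base hole is at side (288,243) and top (310,223), and the lid hole is at side (349,170). I'll triangulate these and crop the slim pin's full bar.

```bash
cat > h.py <<'E'
from rig import manip, imaging
import cv2,numpy as np
np.set_printoptions(precision=4,suppress=True)
C={n:imaging.calibration(n) for n in("side","top")}
P={n:c["mtx"]@np.linalg.inv(c["cam_to_world"])[:3] for n,c in C.items()}
def tri(s,t):
    X=cv2.triangulatePoints(P["side"],P["top"],np.float64(s).reshape(2,1),np.float64(t).reshape(2,1))[:,0];X=X[:3]/X[3]
    return X,np.r_[proj("side",X)-s,proj("top",X)-t]
def proj(n,X):
    p=P[n]@np.r_[X,1];return p[:2]/p[2]
def onz(n,uv,z):
    c=C[n];d=c["cam_to_world"][:3,:3]@np.linalg.solve(c["mtx"],np.r_[uv,1]);o=c["cam_to_world"][:3,3]
    return o+d*(z-o[2])/d[2]
def crop(I,x,y,w,h,f):
    c=cv2.resize(I[y:y+h,x:x+w],None,fx=f,fy=f,interpolation=cv2.INTER_CUBIC)
    c=cv2.convertScaleAbs(c,alpha=1.5,beta=15)
    for u in range((x+9)//10*10,x+w,10):
        p=int((u-x+.5)*f);cv2.line(c,(p,0),(p,8),(0,255,255),1);cv2.putText(c,str(u),(p-10,20),0,.36,(0,255,255),1)
    for v in range((y+9)//10*10,y+h,10):
        p=int((v-y+.5)*f);cv2.line(c,(0,p),(8,p),(0,255,255),1);cv2.putText(c,str(v),(10,p+4),0,.36,(0,255,255),1)
    return c
E
python3 - <<'E'
from h import *
S=cv2.imread("pics/S.png");T=cv2.imread("pics/T.png")
a=np.hstack([crop(S,380,262,80,115,5),crop(T,425,190,80,115,5)]);cv2.imwrite("pics/slim.png",a)
print("hole",tri((288,243),(310,223)))
print("handle",tri((344,130),(307,130)),tri((373,148),(355,138)),tri((359,139),(331,134)))
for n,uv in(("side",(349,170)),):print(onz(n,uv,.16))
# base front face top edge, top view, z=.045
print(onz("top",(310,223),.045),onz("side",(288,243),.045))
E
```

```text
hole (array([ 0.5193, -0.0306,  0.0433]), array([ 0.4927, -0.0296, -0.3139,  0.3424]))
handle (array([ 0.6779, -0.0189,  0.2352]), array([-0.7342,  0.0837,  0.5869, -0.566 ])) (array([ 0.6638, -0.104 ,  0.2348]), array([-0.2938,  0.0417,  0.2282, -0.2096])) (array([ 0.6716, -0.0621,  0.2343]), array([-0.944 ,  0.1193,  0.7453, -0.6997]))
[ 0.6692 -0.0489  0.16  ]
[ 0.52   -0.0312  0.045 ] [ 0.5171 -0.0314  0.045 ]
```

View pics/slim.png

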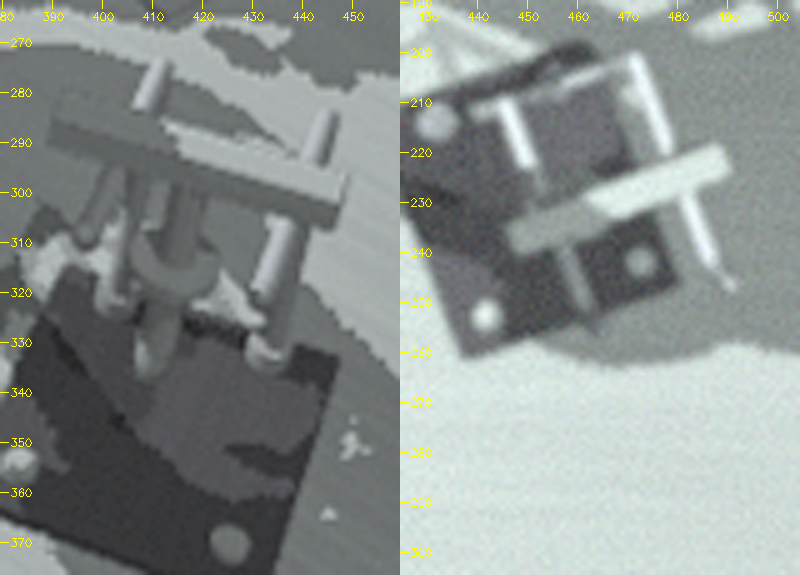

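Slim pin bar: the top face centre is about (469,230) in top and (419.5,291.5) in side. The prong tips are at top (460,254) and (491,247).

Run:
```python
from h import *
print(tri((419.5,291.5),(469,230)))
l=tri((391.5,283.5),(447.8,238.3));r=tri((447.5,299.5),(490,221.8));print(l,r)
d=l[0]-r[0];print(np.linalg.norm(d),np.degrees(np.arctan2(d[1],d[0])))
a,b=onz("top",(447.8,238.3),.138),onz("top",(490,221.8),.138);d=a-b;print((a+b)/2,np.linalg.norm(d),np.degrees(np.arctan2(d[1],d[0])))
p,q=onz("top",(460,254),.124),onz("top",(491,247),.124);print("tips",p,q,(p+q)/2)
p,q=onz("top",(446,210),.12),onz("top",(471,201),.12);print("ups",p,q,(p+q)/2)
```

```text
(array([ 0.5056, -0.3359,  0.1357]), array([ 0.2905, -0.0482, -0.1761,  0.1554]))
(array([ 0.489 , -0.295 ,  0.1352]), array([ 0.3306, -0.0475, -0.1994,  0.1839])) (array([ 0.5217, -0.3759,  0.1368]), array([ 0.5927, -0.112 , -0.3604,  0.3051]))
0.08726608822445651 112.05158347966353
[ 0.5058 -0.3354  0.138 ] 0.08798149271888514 112.02846459897789
tips [ 0.4593 -0.3221  0.124 ] [ 0.4738 -0.3825  0.124 ] [ 0.4665 -0.3523  0.124 ]
ups [ 0.5455 -0.2967  0.12  ] [ 0.5639 -0.346   0.12  ] [ 0.5547 -0.3214  0.12  ]
```

Request:
{"api": "jog_arm", "payload": {
  "deltas": [0,0,0,0,0,80,0,0,0,16,100,-130,80,0,0,0,16,468,-587,80,0,0,0,16,468,-587,80,0,0,0,16,468,-587,80,0,0,0,16,468,-587,80,0,0,0,16,468,-587,80,0,0,0,16,468,-587,80,0,0,0,16,468,-587,80,0,0,0,16,468,-587,80,0,0,0,16,468,-587,80,0,0,0,16,468,-587,80,0,0,0,16,468,-587,80,0,0,0,16,468,-587,80,0,0,0,16,468,-587,80,0,0,0,16,468,-587,80,0,0,0,16,468,-587,80,0,0,0,16,468,-587,80,0,0,0,16,468,-587,80,0,0,0,16,468,-587,80,0]
}}

```text
clock: 2.2
position: [0.7151, -0.0666, 0.3229]
ee_rot: [-0.0, 0.082, 0.997, 0.0]
contact_force: [-0.4, 0.1, -0.8]
width: -0.0
gripper_force: 0.0
```

Request:
{"api": "jog_arm", "payload": {
  "deltas": [0,0,0,0,0,-50,0,0,0,0,0,0,-102,0,0,0,0,0,0,-102,0,0,0,0,0,0,-102,0,0,0,0,-10,2,-102,0,0,0,0,-20,3,-102,0,0,0,0,-28,5,-102,0,0,0,0,-36,6,-102,0,0,0,0,-44,7,-102,0,0,0,0,-52,9,-102,0,0,0,0,-60,10,-102,0,0,0,0,-68,11,-102,0,0,0,0,-76,13,-103,0,0,0,0,-84,14,-103,0]
}}

```text
clock: 3.6
position: [0.6309, -0.0539, 0.2187]
ee_rot: [-0.001, 0.083, 0.997, 0.0]
contact_force: [1.2, 0.3, -1.5]
width: -0.0
gripper_force: 0.8
```

Run:
```python
from h import *
S=imaging.get_image("side");T=imaging.get_image("top")
cv2.imwrite("pics/push.png",np.hstack([crop(S,270,60,130,180,3),crop(T,262,90,130,180,3)]))
```

```text
(no output)
```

View pics/push.png

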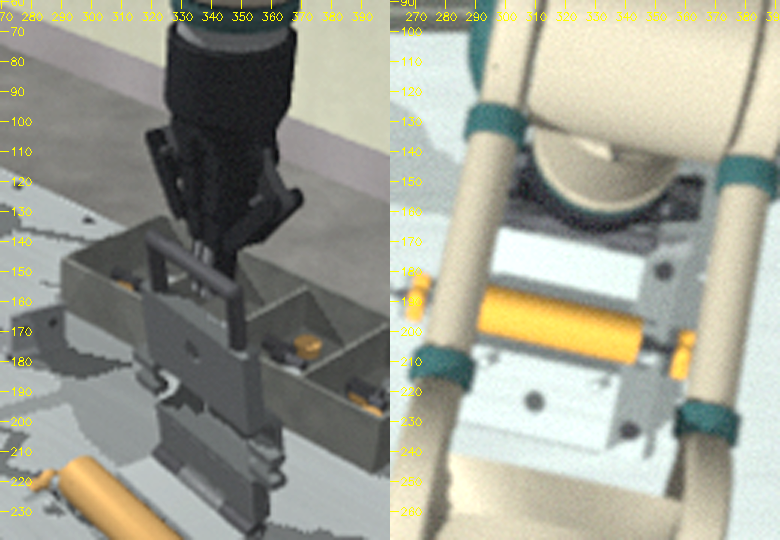

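The closed fingertips sit behind the handle, inside its opening at side (338,155), and the lid is following the push.

Request:
{"api": "jog_arm", "payload": {
  "deltas": [0,0,0,-9,2,-1,0,0,0,0,-18,3,-2,0,0,0,0,-27,5,-4,0,0,0,0,-36,6,-6,0,0,0,0,-45,8,-8,0,0,0,0,-54,9,-11,0,0,0,0,-63,10,-15,0,0,0,0,-71,12,-18,0,0,0,0,-79,13,-22,0,0,0,0,-87,14,-27,0,0,0,0,-94,15,-32,0,0,0,0,-101,17,-37,0]
}}

```text
clock: 4.9
position: [0.5302, -0.0373, 0.1818]
ee_rot: [-0.0, 0.083, 0.997, -0.0]
contact_force: [1.0, -1.1, -0.2]
width: 0.0001
gripper_force: 0.4
```

Request:
{"api": "jog_arm", "payload": {
  "deltas": [0,0,0,0,0,45,0,0,0,0,0,0,90,0,0,0,-58.6,-24,-298,90,0.5,0,0,-58.6,-24,-298,90,0.5,0,0,-58.6,-24,-298,90,0.5,0,0,-58.6,-24,-298,90,0.5,0,0,-58.6,-24,-298,90,0.5,0,0,-58.6,-24,-298,90,0.5,0,0,-58.6,-24,-298,90,0.5,0,0,-58.6,-24,-298,90,0.5,0,0,-58.6,-24,-298,90,0.5,0,0,-58.6,-24,-298,90,0.5]
}}

```text
clock: 6.1
position: [0.5069, -0.3339, 0.2724]
ee_rot: [-0.0, 0.559, 0.829, 0.0]
contact_force: [0.2, 0.5, 0.7]
width: 0.0428
gripper_force: 0.0
```

Run:
```python
from h import *
S=imaging.get_image("side");T=imaging.get_image("top")
cv2.imwrite("pics/hover.png",np.hstack([cv2.convertScaleAbs(cv2.resize(S[120:330,240:460],None,fx=2,fy=2),alpha=1.4),crop(S,370,220,85,105,4)]))
s=manip.get_state();print(s["clock"],s["position"],s["ee_rot"],s["width"])
```

```text
6.2 [ 0.5072 -0.334   0.2726] [0.0001 0.5591 0.8291 0.    ] 0.043147716216272065
```

View pics/hover.png

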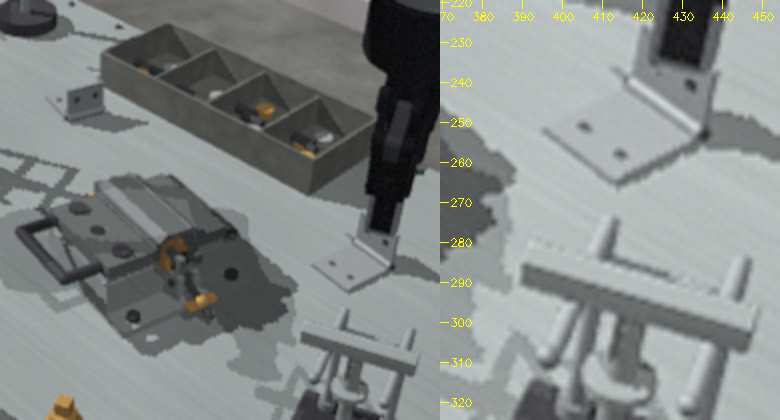

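The lid has already sunk and lies ajar on the plungers. The slim pin still hangs in place, so I'll descend and grip its bar.

Request:
{"api": "jog_arm", "payload": {
  "deltas": [0,0,0,-1,-1.5,-40,0.5,0,0,0,-1,-1.5,-80,0.5,0,0,0,-1,-1.5,-110,0.5,0,0,0,-1,-1.5,-130,0.5,0,0,0,-1,-1.5,-140,0.5,0,0,0,-1,-1.5,-150,0.5,0,0,0,-1,-1.5,-150,0.5,0,0,0,-1,-1.5,-150,0.5]
}}

```text
clock: 7.0
position: [0.5066, -0.3369, 0.1232]
ee_rot: [0.001, 0.56, 0.828, -0.0]
contact_force: [0.5, 0.6, -0.5]
width: 0.0427
gripper_force: 0.0
```

Request:
{"api": "jog_arm", "payload": {
  "deltas": [0,0,0,0,0,0,0,0,0,0,0,0,0,0,0,0,0,0,0,0,0,0,0,0,0,0,0,0,0,0,0,0,0,0,0,0,0,0,0,0,0,0,0,0,0,0,0,0,0],
  "grip_force": 90
}}

```text
clock: 7.7
position: [0.5065, -0.3372, 0.1236]
ee_rot: [0.001, 0.56, 0.828, -0.0]
contact_force: [1.1, 0.7, 5.2]
width: 0.0125
gripper_force: 88.1
```

Request:
{"api": "jog_arm", "payload": {
  "deltas": [0,0,0,0,0,15,0,0,0,0,0,0,35,0,0,0,0,0,0,65,0,0,0,0,0,0,95,0,0,0,0,0,0,130,0,0,0,0,0,0,130,0,0,0,0,5,40,130,0,0,0,0,10,90,130,0,0,0,0,13,140,130,0,0,0,0,13,180,130,0,0,0,0,13,220,130,0,0,0,0,13,260,130,0,0,0,0,13,290,130,0,0,0,0,13,304,110,0,0,0,0,13,304,85,0,0,0,0,13,304,70,0,0,0,0,13,304,70,0,0,0,0,13,304,70,0]
}}

```text
clock: 9.5
position: [0.5184, -0.0326, 0.1914]
ee_rot: [-0.001, 0.56, 0.828, -0.0]
contact_force: [0.4, -0.3, -2.4]
width: 0.0122
gripper_force: 88.2
```

Run:
```python
from h import *
S=imaging.get_image("side");T=imaging.get_image("top");cv2.imwrite("pics/S2.png",S);cv2.imwrite("pics/T2.png",T)
cv2.imwrite("pics/over.png",np.hstack([crop(S,235,155,95,118,5),crop(T,275,155,64,118,5)]))
s=manip.get_state();print(s["clock"],s["position"],s["ee_rot"],s["width"],s["contact_force"],s["moment"])
```

```text
9.6 [ 0.5194 -0.0329  0.1928] [0.0005 0.5604 0.8283 0.0002] 0.012105913120001428 [ 0.865   0.9083 -2.7885] [-0.0039 -0.0137 -0.0246]
```

View pics/over.png

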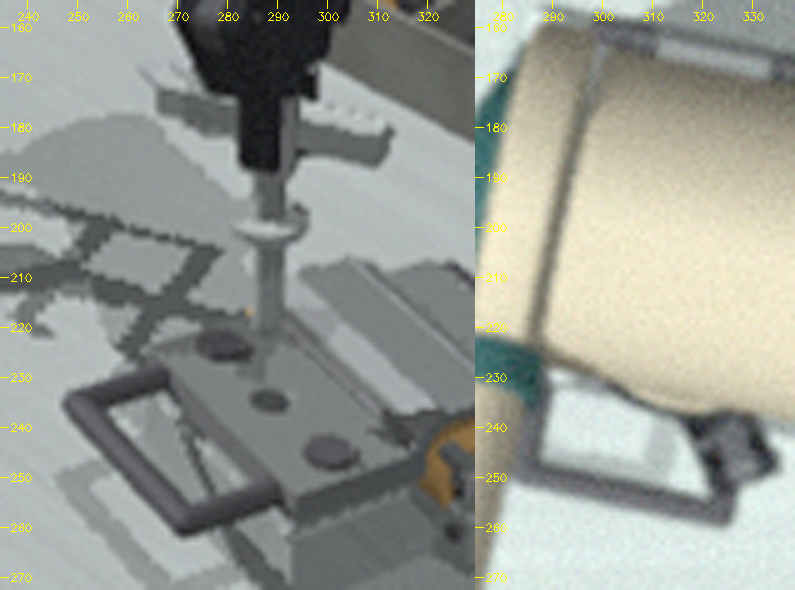

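Side view: the pin hangs vertical with its shank axis at u≈289 and its end at v≈224–230. The lid's middle hole is at (288.3,234.7), with two bolt holes at (278,223) and (300,245). The top view is blocked by the arm. I'll compare predictions with these.

Run:
```python
from h import *
S=cv2.imread("pics/S2.png")
t=np.array([.5194,-.0329,.1928])
for n,dz in(("bar",.008),("collar under",-.041),("tip",-.091)):
    print(n,proj("side",t+[0,0,dz]))
for z in(.063,.065,.067,.069):print("lid hole by side",z,onz("side",(288.3,234.7),z))
H=np.array([.519,-.031]);ex=np.array([.9866,-.163])
for X in((.5194,-.0306,.0433),(.520,-.0312,.045)):print("base hole",proj("side",X))
# handle mid for lid angle: side centre & top
print("handle", tri((260,247),(306.5,254)))
# shank edges by row
g=cv2.cvtColor(S,6)
for v in (205,210,215,220,223,226,229,232):print(v,g[v,278:300])
```

```text
bar [290.4999 176.727 ]
collar under [290.111  198.7856]
tip [289.7359 220.0587]
lid hole by side 0.063 [ 0.5201 -0.0289  0.063 ]
lid hole by side 0.065 [ 0.5183 -0.0307  0.065 ]
lid hole by side 0.067 [ 0.5165 -0.0325  0.067 ]
lid hole by side 0.069 [ 0.5148 -0.0343  0.069 ]
base hole [288.5231 242.9665]
base hole [288.9578 242.3155]
handle (array([ 0.4532, -0.0227,  0.0655]), array([ 1.0037, -0.0383, -0.6088,  0.699 ]))
205 [ 43  61  86  91  91  90  98 103  73  50  48  49  46  56 102 113 114 113
 113 113 113 111]
210 [ 91  91  91  91  91  91  91  91  74  55  53  58  53  68  96 105  91  77
  74  75  75  74]
215 [ 95  94  92  92  92  91  92  91  78  62  61  60  57  64  97 100 101 100
 102 103 104  99]
220 [54 56 54 59 59 60 59 70 64 53 55 54 53 60 69 67 59 57 69 81 90 89]
223 [38 39 39 39 38 42 50 58 61 61 60 60 64 66 62 58 60 70 69 60 59 70]
226 [24 25 27 21 24 29 31 54 61 59 65 72 76 75 76 74 75 75 66 61 69 73]
229 [74 75 77 76 64 58 60 60 59 58 70 77 75 76 75 74 74 76 74 74 76 74]
232 [74 75 75 74 74 76 77 73 70 67 65 66 70 74 76 75 75 74 74 75 75 75]
```

The pin sits about 1.7 mm along its bar from the TCP. The grasp geometry and the side image both give this, so the tip is at about (0.5187, -0.0313) over the hole. I'll descend carefully.

Request:
{"api": "jog_arm", "payload": {
  "deltas": [0,0,0,0,0,-10,0,0,0,0,0,0,-20,0,0,0,0,0,0,-28,0,0,0,0,0,0,-34,0,0,0,0,0,0,-38,0,0,0,0,0,0,-42,0,0,0,0,0,0,-46,0,0,0,0,0,0,-46,0],
  "grip_force": 110
}}

```text
clock: 10.4
position: [0.5187, -0.0327, 0.1458]
ee_rot: [-0.0, 0.56, 0.828, -0.0]
contact_force: [0.9, 1.3, -2.3]
width: 0.0119
gripper_force: 114.0
```

Request:
{"api": "jog_arm", "payload": {
  "deltas": [0,0,0,0,0,-3,0,0,0,0,0,0,-6,0,0,0,0,0,0,-9,0,0,0,0,0,0,-12,0,0,0,0,0,0,-15,0,0,0,0,0,0,-18,0,0,0,0,0,0,-18,0]
}}

```text
clock: 11.1
position: [0.5187, -0.0327, 0.1278]
ee_rot: [-0.0, 0.56, 0.828, -0.0]
contact_force: [0.1, 1.0, -2.6]
width: 0.0122
gripper_force: 114.0
```

Request:
{"api": "jog_arm", "payload": {
  "deltas": [0,0,0,0,0,-4,0,0,0,0,0,0,-8,0,0,0,0,0,0,-12,0,0,0,0,0,0,-16,0,0,0,0,0,0,-19,0,0,0,0,0,0,-21,0,0,0,0,0,0,-23,0,0,0,0,0,0,-25,0,0,0,0,0,0,-25,0]
}}

```text
clock: 12.0
position: [0.5194, -0.0328, 0.1037]
ee_rot: [0.001, 0.56, 0.828, 0.0]
contact_force: [0.0, -1.6, 1.7]
width: 0.012
gripper_force: 114.9
```

Request:
{"api": "jog_arm", "payload": {
  "deltas": [0,0,0,0,0,-1,0,0,0,0,0,0,-2,0,0,0,0,0,0,-3,0,0,0,0,0,0,-3,0]
}}

```text
clock: 12.4
position: [0.5195, -0.0327, 0.1009]
ee_rot: [0.001, 0.56, 0.828, 0.0]
contact_force: [0.6, 0.2, 4.0]
width: 0.012
gripper_force: 112.1
```

Request:
{"api": "jog_arm", "payload": {
  "deltas": [0,0,0,0,0,-0.5,0,0,0,0,0,0,-1,0,0,0,0,0,0,-1,0]
}}

```text
clock: 12.7
position: [0.5196, -0.0327, 0.1007]
ee_rot: [0.001, 0.56, 0.828, 0.0]
contact_force: [-1.6, 0.0, 11.3]
width: 0.0114
gripper_force: 113.2
```

Request:
{"api": "jog_arm", "payload": {
  "deltas": [0,0,0,0,0,-0.5,0,0,0,0,0,0,-1,0,0,0,0,0,0,-1,0,0,0,0,0,0,-1,0],
  "grip_force": 120
}}

```text
clock: 13.1
position: [0.5196, -0.0327, 0.1007]
ee_rot: [0.001, 0.56, 0.828, 0.0]
contact_force: [-3.2, -0.5, 16.9]
width: 0.0115
gripper_force: 118.2
```

Run:
```python
from h import *
S=imaging.get_image("side");T=imaging.get_image("top")
cv2.imwrite("pics/fin.png",np.hstack([crop(S,235,165,95,112,5),crop(T,275,155,64,112,5)]))
for _ in range(3):
    s=manip.get_state();print(s["clock"],s["position"],s["width"],s["contact_force"],s["moment"]);imaging.get_image("top")
```

```text
13.2 [ 0.5196 -0.0327  0.1007] 0.011855191490772543 [-2.9106  0.3312 17.3995] [0.0481 0.6116 0.01  ]
13.25 [ 0.5196 -0.0327  0.1007] 0.011766586121366551 [-3.1684  0.1878 17.1836] [0.0535 0.6672 0.0207]
13.3 [ 0.5195 -0.0327  0.1006] 0.011775921976506058 [-2.7312  0.5367 15.4934] [0.1184 0.587  0.0171]
```

View pics/fin.png

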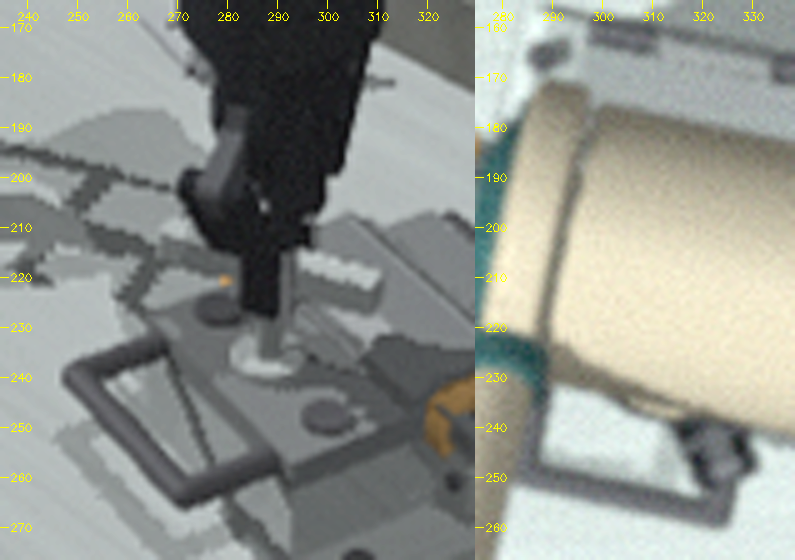

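The collar bears on the lid at side (288,236). The handle's left corner dropped from v≈235 to ≈240. I'll check the drop numerically against the shut pose.

Run:
```python
from h import *
A=cv2.cvtColor(cv2.imread("pics/S2.png"),6);B=cv2.cvtColor(imaging.get_image("side"),6)
def shift(x,y,w,h):
    t=A[y:y+h,x:x+w];r=cv2.matchTemplate(B[y-4:y+h+14,x-8:x+w+8],t,5)
    r4=cv2.resize(r,None,fx=8,fy=8,interpolation=2);_,m,_,p=cv2.minMaxLoc(r4);return (p[0]+.5)/8-.5-8,(p[1]+.5)/8-.5-4,m
print("left corner",shift(243,229,14,12),"right corner",shift(262,252,16,12),"lid corner",shift(284,246,20,14))
th=.164;ex=np.array([np.cos(th),-np.sin(th),0]);ey=np.array([np.sin(th),np.cos(th),0])
for yy in(.042,-.042):
  for a in(0,.02,.05,.07):
    H=np.array([.5187,-.0313,.045])+.125*ex
    X=H+ex*(-.19*np.cos(a)+.007*np.sin(a))+np.array([0,0,.19*np.sin(a)+.007*np.cos(a)])+ey*yy
    print(yy,a,proj("side",X))
```

```text
left corner (-0.3125, 4.3125, 0.9941459894180298) right corner (-0.4375, 4.3125, 0.9723308086395264) lid corner (-0.5625, 3.4375, 0.9398096799850464)
0.042 0 [249.7181 240.228 ]
0.042 0.02 [249.7395 238.7053]
0.042 0.05 [249.8334 236.3885]
0.042 0.07 [249.9373 234.8232]
-0.042 0 [272.896  263.5468]
-0.042 0.02 [272.9671 261.9869]
-0.042 0.05 [273.1377 259.6106]
-0.042 0.07 [273.2943 258.0031]
```

Request:
{"api": "jog_arm", "payload": {
  "deltas": [0,0,0,0,0,-0.4,0,0,0,0,0,0,-0.8,0,0,0,0,0,0,-0.8,0,0,0,0,0,0,-0.8,0,0,0,0,0,0,-0.8,0]
}}

```text
clock: 13.9
position: [0.5196, -0.0327, 0.1006]
ee_rot: [0.001, 0.56, 0.828, 0.001]
contact_force: [-4.0, 0.8, 21.7]
width: 0.0119
gripper_force: 118.8
```

The pin has hit a hard stop: z stays at 0.1006 while the pressing force has risen to about 24 N, above the 8–12 N the springs need. The lid is shut and the pin is still gripped, so I'm handing in.

```bash
python3 -c "
from rig import manip
print(manip.sign_off())"
```

```text
the job is handed in; nothing more can be done
None
```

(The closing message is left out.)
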